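# Press the peeler home in its foam cut-out

## Robot

A 6-joint arm with a two-finger parallel gripper is mounted at the origin on a cart in front of the work surface, level with it; the furniture and walls round the work are solid. World frame = base frame: x ahead of the robot, y to its left, z up, the work surface at z = 0. Lengths are in mm, angles in degrees, forces in N, time in s.
With the tool pointing down it reaches from about 350 to 850 mm from the base axis. Payload 8.1 kg.
Tool frame: the origin (TCP) lies midway between the tips of the shut fingers; the grasp point (between the pads) lies 19 mm behind it; z points along the fingers, y is the line along which they close (so a half turn about z gives the same grasp; the last joint's range is limited). The gripper opens to 85 mm and grips with 20 to 120 N. Pads are 22 mm wide; open, the fingers measure 114 mm over their backs; the gripper's body (76 mm by 85 mm) begins 54 mm behind the grasp point. The pads swing forward as they close: fully open they stand 13 mm farther back than shut.
Start: joints at [62.372, 7.471, 85.268, -0, 87.261, -4.893], TCP at [231.861, 553.395, 231.292] pointing down, gripper open.
Joint ranges: [-169.43, 169.43], [-51.17, 129.36], [1.28, 143.12], [-76.62, 256.62], [0, 156.53], [-152.29, 152.29]. Speed limits (degrees/s): [136.94, 136.94, 159.86, 180, 180, 180].

## Interface

Orientations are given as [roll, pitch, yaw] about the fixed x, y, z axes, in that order (R = Rz(yaw) Ry(pitch) Rx(roll)).
In Python, from bench import r gives the robot as it stands.
- The arm moves only by the tool send_rows, never from a script. Its argument "increments" is a list of rows, each a list of 6 numbers: the shift along the tool's x, y, z in mm, then the turn, a rotation vector about the tool's x, y, z in rad. A call has 1 to 5 rows; each row shifts and turns the commanded pose from where the row before left it, along the tool's axes as they then stand; what a row does not reach is not made up. A row lasts 1/8 s, in which the tool goes at most 62.5 mm and 10.7 degrees, less where a joint would pass 70% of its speed; a pose out of reach is approached as far as the arm can. A call is refused whole if a number of a shift passes 62.5 or a number of a turn 0.188, either way. A call with a gripper value outside its range is refused whole. "grip" is the closure, from -1 (fully open) to 1 (shut), set as the call begins (left out, the last holds). The fingers move at their own pace and stop on an object; "grip_force" is the grip in N (left out, the last holds). Time passes only in rows, so rows that do not move let the fingers close. It gives the time, the measured TCP pose, the force, the opening and the grip force at its end, in the units of the state.
- r.sense(): the state, without advancing time (a new reading comes with each control period).
- r.snapshot(name): name is "scene" or "top" or "wrist"; returns a dict with "img" (400x640x3 uint8, blue, green, red), "z_map" (400x640 float32, mm along the optical axis (not along the pixel's ray), 0 where there is no reading), "fx", "fy", "cx", "cy" (pixels), "D" ([k1, k2, p1, p2, k3] as OpenCV has them; the pictures are not rectified), "view" (4x4, takes a point from world to camera coordinates). Camera axes: x right, y down, z forward; pixel columns grow to the right and rows downward; lengths in mm; the calibration is good to about 2 mm. A picture is of the moment at which its call begins.
- r.hand_in(): hands the job in; it is judged then, once.
The state is a dict: "time": time; "joint_pos": joint angles; "qd": joint speeds; "joint_efforts": joint torques, N m; "tool_pos": TCP position; "tcp_rot": TCP orientation; "ft_force": force on the tool from outside, world axes, zero at the start; "wrist_torque": the same for the moment, N m; "finger_gap": finger opening in mm; "grip_force": force on a finger pad.
Only numpy, scipy, OpenCV 4.12 (cv2) and the standard library are available. Lean on these libraries where they do the work, as an engineer would, in place of code of your own. Each camera call takes 0.05 s, during which the arm holds its last target. There are 200 camera calls.

## Task

Put the red peeler that lies to the right of the sloping white rack away: pick it up and press it fully home in its own cut-out in the dark foam of the rack, handle at the lower end and blade up the slope, until the snug foam has let both ends of the handle pass and it lies on the floor of the pocket. Then let go of it, and leave the onion, the garlic bulb and the brown cup standing where they are.

Things in the scene. Friction and masses are not known exactly. Their poses are not given: they have to be found in the camera images.
- peeler: Loose red peeler on the table, right of the rack (a like one far off by the stove is no part of this), 153 mm long, 60 g. Round handle: y -77 to -1 mm, z 0 to 24, 25 mm thick in the middle, axis at z = 12. Thin neck; 12 mm wide blade at y 27 to 77, z 0 to 2. Origin: mid-length, on the underside (table level); +y from handle to blade tip, +z its upper side.
- peeler_grip (a point): Middle of the peeler's handle, on its axis: (0, -38, 12) mm in the peeler's frame, also its balance point. Grip here across the peeler's x with the fingertips reaching below this height, since the handle is round and rolls a little about its length when pushed sideways.
- cutout: Empty peeler-shaped pocket in the dark foam inlay, orange floor. Frame = the pose of peeler when fully home: origin on the pocket floor, +y up the slope (blade end), +x across it, +z straight out of the foam, 30 degrees off vertical, leaning to the robot's side. Foam surface at z = 20 mm (seated handle 4 mm proud). Inlay 124 mm wide, 190 long.
- cutout_grip (a point): Where the handle's middle lies when home: (0, -38, 12) mm in the cut-out's frame. Centre of a finger notch that crosses the pocket at full depth: y -55 to -20 mm, 88 mm wide across x. The pocket follows the peeler with 3 mm to spare all round: wide for the handle, a 23 mm slot for the blade, so it fits one way only.
- cutout_butt (a point): Where peeler_butt lies when home: (0, -75, 12) mm in the cut-out's frame. At y = -60 and y = -17 mm the foam bulges in from both sides below its rim: the handle first stops on these bulges about 9 mm high; 5 to 10 N straight into the foam squeezes it past, then they hold it down.
- cutout_tip (a point): Where peeler_tip lies when home: (0, 75, 12) mm in the cut-out's frame.
- peeler_butt (a point): Near the rear end of the handle, on its axis: (0, -75, 12) mm in the peeler's frame.
- peeler_tip (a point): On the handle's axis line produced to the blade's far end, 12 mm above the underside: (0, 75, 12) mm in the peeler's frame.
- rack: Fixed white sheet-steel rack that slopes at 30 degrees, rising away from the robot: 258 mm wide (y), 184 deep (x), 35 mm high in front, 140 at the back with its foam. Origin: centre of its underside; -x is its low front. It holds two inlays side by side: the empty one and one with a pastry brush (which side is which varies).
- onion: Brown onion, 83 mm across, 94 mm high, loose, a bystander. Origin: its underside.
- garlic: Garlic bulb, 53 mm across, 52 mm high, loose, a bystander. Origin: its underside.
- cup: Dark brown cup without handle, 72 mm across, 67 mm high, loose, a bystander. Origin: its underside.
Mind the look-alikes: they are no part of the job. Leave any green look-alike of the peeler alone.

How it is judged:
By the outcome, as a careful person would: the job done as asked, in the order asked, and still so for the second after the job is handed in, with the robot touching nothing.
It also fails if it takes over 48 s, if anything falls off the work surface, if the arm or the gripper's body presses on something with over 40 N, if the wrist force passes 120 N, or if a joint passes its speed limit or range.

## Working session

There is one attempt and no reset: what is moved stays moved. The work goes in short steps, Python scripts to look and compute and a tool call to move; the robot and the scene stay as the last step left them, time stands still between calls to the robot, and variables do not carry over. Pictures are saved under pics/ and viewed, at most 10 in all, crops included, and the job is handed in when it is done.

Besides the shell and the picture viewer there is one more tool, called after ">>>" in YAML: its name, and indented under it one key for each argument. send_rows: Moves the arm, as the interface text tells. Its arguments: {"type":"object","properties":{"increments":{"type":"array"},"grip":{"type":"number"},"grip_force":{"type":"number"}},"required":["increments"]}

```bash
mkdir -p pics; cat > h.py <<'E'
import numpy as np, cv2, pickle
from bench import r
from scipy.spatial.transform import Rotation as R
def snap(n,f):
    s=r.snapshot(n); pickle.dump(s,open(f'pics/{f}.pkl','wb')); cv2.imwrite(f'pics/{f}.png',s['img']); return s
def load(f): return pickle.load(open(f'pics/{f}.pkl','rb'))
def K(s): return np.array([[s['fx'],0,s['cx']],[0,s['fy'],s['cy']],[0,0,1.]])
def ray(s,uv):
    n=cv2.undistortPoints(np.array([[uv]],float),K(s),np.array(s['D'],float))[0,0]
    V=np.array(s['view']); return -V[:3,:3].T@V[:3,3], V[:3,:3].T@np.array([n[0],n[1],1.])
def pt(s,uv,w=1):
    u,v=map(int,map(round,uv)); z=s['z_map'][v-w:v+w+1,u-w:u+w+1]; z=np.median(z[z>0])
    o,d=ray(s,uv); return o+d*z
def tri(s1,a,s2,b):
    o1,d1=ray(s1,a);o2,d2=ray(s2,b)
    t=np.linalg.lstsq(np.c_[d1,-d2],o2-o1,rcond=None)[0]
    p,q=o1+t[0]*d1,o2+t[1]*d2; return (p+q)/2,np.linalg.norm(p-q)
E
python3 - <<'E'
from h import *
a=snap('scene','s0');b=snap('top','t0')
print(r.sense())
E
```

```text
{'time': 0.1, 'joint_pos': array([ 6.23718561e+01,  7.51166197e+00,  8.53223727e+01, -1.73255225e-03,
        8.72611986e+01, -4.89410357e+00]), 'qd': array([-0.00812029, -0.06396762, -0.07686521, -0.04165556,  0.01145884,
       -0.00150349]), 'joint_efforts': array([ 7.53635086e-04, -5.70948565e+01, -5.01944983e+01, -1.75602208e-04,
        8.14482453e-03,  7.14646058e-05]), 'tool_pos': array([231.64507664, 552.95155648, 230.34653466]), 'tcp_rot': array([-1.79904966e+02, -6.40063683e-03,  1.57266039e+02]), 'ft_force': array([ 0.78668471, -0.56159447,  0.29909108]), 'wrist_torque': array([-0.02101284,  0.01808718, -0.02104295]), 'grip_force': 0.0, 'finger_gap': 85.50175751023505}
```

View pics/s0.png

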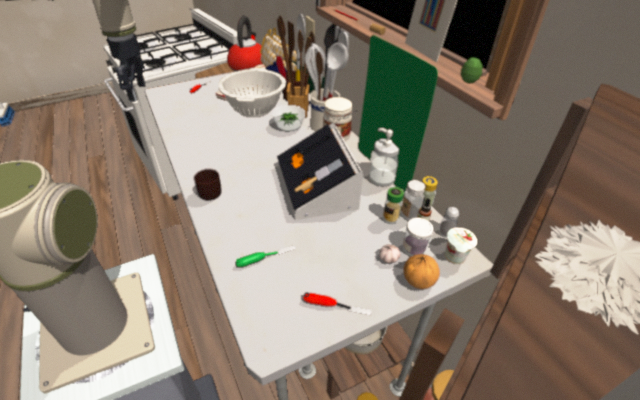

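View pics/t0.png

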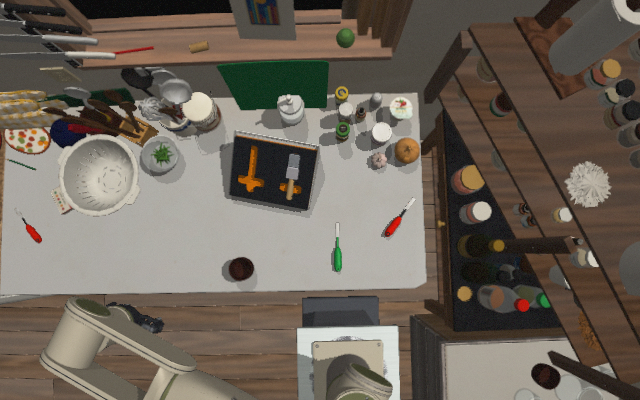

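The red peeler at top (393,226)/scene (322,300), with its blade to (414,200)/(370,313), is right of the rack, so it fits. The red one at top (32,232) is by the stove and the one at (338,250) is green, so neither does. The left inlay (top 251,170) is empty and the right one holds the brush. I'll confirm in an enlarged crop.

```bash
python3 - <<'E'
from h import *
a=load('s0')['img'];b=load('t0')['img']
f=lambda i,x,y,w,h,k:cv2.resize(i[y:y+h,x:x+w],None,fx=k,fy=k,interpolation=cv2.INTER_CUBIC)
top=np.hstack([f(b,225,125,100,75,4),f(b,370,185,100,75,4)])
bot=np.hstack([f(a,270,120,100,75,4),f(a,290,265,100,75,4)])
cv2.imwrite('pics/c0.png',np.vstack([top,bot]))
E
```

```text
(no output)
```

View pics/c0.png

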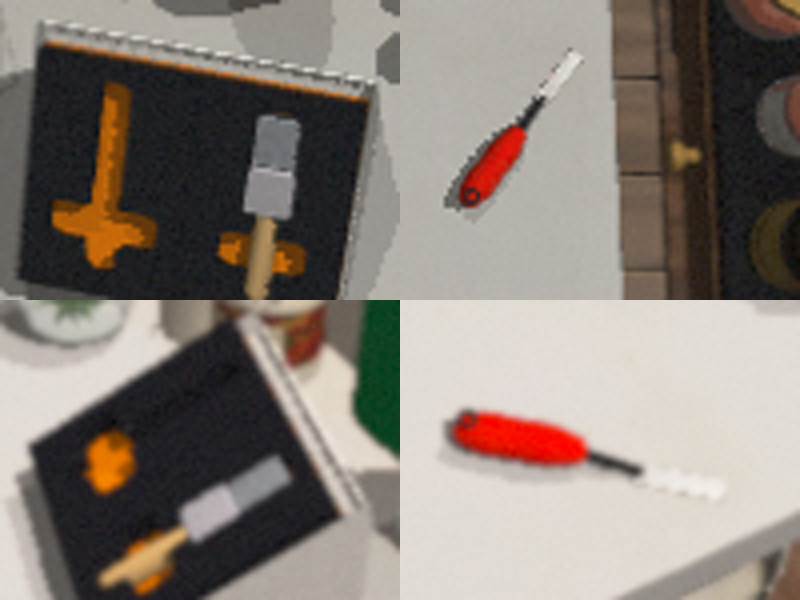

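The crops confirm it: the red handle runs from top (385.5,235) to (401,217) with the blade tip at (415,198). The empty pocket has its slot end at top (254,146) and its butt end at (251,192).

```bash
python3 - <<'E'
from h import *
np.set_printoptions(precision=1,suppress=True)
a=load('s0');b=load('t0')
for n,t,s in [('butt',(385.5,235),(302.5,297)),('front',(401,217),(336.5,303.7)),('tip',(415,198),(371,313)),('mid',(393,226),(319,301))]:
    print(n,pt(b,t),tri(a,s,b,t))
for n,t in [('slottop',(254,147.5)),('butt',(251,190)),('notch',(251,181.5)),('notchL',(242,178)),('notchR',(261,184))]: print(n,pt(b,t))
# foam plane: dark pixels in the rack region
P=[]
for v in range(138,200,2):
    for u in range(230,320,2):
        if b['img'][v,u].max()<60: P.append(pt(b,(u,v)))
P=np.array(P); P=P[(P[:,2]>30)]
for _ in range(3):
    c=P.mean(0); n=np.linalg.svd(P-c)[2][2]; n*=np.sign(n[2]); P=P[abs((P-c)@n)<4]
print(len(P),c,n,np.degrees(np.arccos(n[2])),np.degrees(np.arctan2(-n[1],-n[0])))
# clutter pos
for n,t in [('cup',(241,268)),('garlic',(379,159)),('onion',(406,150)),('green',(338,262))]: print(n,pt(b,t))
E
```

```text
butt [ 434.6 -130.9   16.2] (array([ 432.2, -130.9,    9.4]), np.float64(5.509053707102505))
front [ 490.1 -182.3   15.8] (array([ 489.1, -182.1,   14. ]), np.float64(2.483221707667421))
tip [ 550.7 -232.1    2.5] (array([ 549.3, -231.2,    3.8]), np.float64(2.962810367237938))
mid [ 462.  -154.6   24.2] (array([ 460.5, -156. ,    8.5]), np.float64(4.6377599532321865))
slottop [707.1 268.4 102.7]
butt [585.7 288.5  36.9]
notch [611.  286.5  48.2]
notchL [622.4 314.2  50.9]
notchR [602.5 255.5  46.5]
817 [639.  222.7  95. ] [-0.5  0.1  0.9] 29.94136727337037 -12.331058840707088
cup [342.2 327.4   7.1]
garlic [ 672.7 -116.2   43.9]
onion [ 693.1 -197.1   75.7]
green [354.3  21.3  22.9]
```

```bash
cat >> h.py <<'E'
def plan(p,Rt,start=None):
    """total shift in present tool axes (mm) and turn (rad, tool axes) to reach pose"""
    s=r.sense(); R0=R.from_euler('xyz',s['tcp_rot'],degrees=True) if start is None else start[1]
    p0=s['tool_pos'] if start is None else start[0]
    return np.round(R0.inv().apply(np.array(p)-p0),1), np.round((R0.inv()*Rt).as_rotvec(),4)
def tool(yaw,el=0):
    """tool x along -(object +y): object y at yaw, elevation el; z into the object"""
    c,s=np.cos(np.radians(yaw)),np.sin(np.radians(yaw)); ce,se=np.cos(np.radians(el)),np.sin(np.radians(el))
    x=-np.array([c*ce,s*ce,se]); z=-np.array([-c*se,-s*se,ce]); return R.from_matrix(np.c_[x,np.cross(z,x),z])
E
python3 - <<'E'
from h import *
print(plan((462,-156,150),tool(-41)))
E
```

```text
(array([-486.4, -564.7,   81.2]), array([-1.700e-03,  2.000e-04,  3.188e-01]))
```

>>> send_rows:
  increments:
    - [-32.4,-37.6,0,0,0,0]
    - [-32.4,-37.6,0,0,0,0]
    - [-32.4,-37.6,0,0,0,0]
    - [-32.4,-37.6,0,0,0,0]
    - [-32.4,-37.6,0,0,0,0]
  grip: -1

```text
time: 0.72
tool_pos: [308.7, 315.8, 230.9]
tcp_rot: [-180.0, -0.0, 157.3]
ft_force: [1.1, 0.1, 0.8]
finger_gap: 85.4
grip_force: 0.0
```

>>> send_rows:
  increments:
    - [-32.4,-37.6,5,0,0,0]
    - [-32.4,-37.6,5,0,0,0]
    - [-32.4,-37.6,5,0,0,0]
    - [-32.4,-37.6,5,0,0,0]
    - [-32.4,-37.6,5,0,0,0]

```text
time: 1.35
tool_pos: [385.4, 79.8, 205.9]
tcp_rot: [180.0, 0.0, 157.3]
ft_force: [0.7, 0.5, 0.3]
finger_gap: 85.3
grip_force: 0.0
```

>>> send_rows:
  increments:
    - [-32.4,-37.6,11,0,0,0]
    - [-32.4,-37.6,11,0,0,0]
    - [-32.4,-37.6,11,0,0,0]
    - [-32.4,-37.6,11,0,0,0]
    - [-32.4,-37.6,11,0,0,0]

```text
time: 1.98
tool_pos: [462.2, -156.2, 150.7]
tcp_rot: [180.0, -0.0, 157.2]
ft_force: [-0.0, 1.1, 0.5]
finger_gap: 85.1
grip_force: 0.0
```

>>> send_rows:
  increments:
    - [0,0,0,0,0,0.16]
    - [0,0,0,0,0,0.159]
    - [0,0,0,0,0,0]

```text
time: 2.35
tool_pos: [461.8, -154.6, 150.8]
tcp_rot: [-180.0, -0.1, 139.0]
ft_force: [0.1, 0.4, -0.3]
finger_gap: 85.3
grip_force: 0.0
```

```bash
python3 - <<'E'
from h import *
s=snap('wrist','w1'); print(plan((462,-156,150),tool(-41)), r.sense()['tool_pos'],r.sense()['tcp_rot'])
cv2.imwrite('pics/w1b.png',s['img'])
E
```

```text
(array([-1.1, -1. ,  0.9]), array([-0.0002, -0.0007,  0.0032])) [ 461.87722582 -154.51167174  150.94981871] [-1.79987531e+02 -3.73885667e-02  1.39186004e+02]
```

View pics/w1b.png

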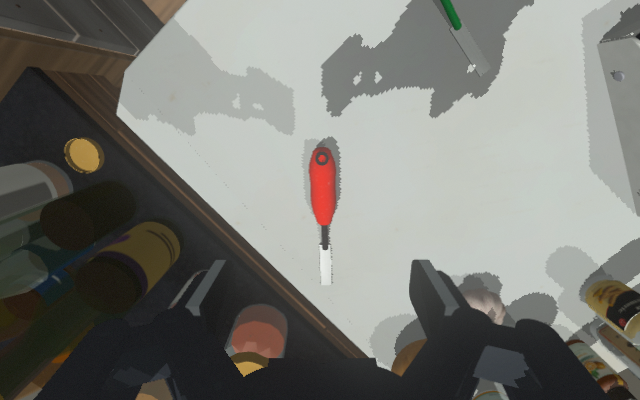

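The wrist view shows the red peeler with its butt at (321,147), handle front at (324,226) and blade tip at (326,285). It lies between the fingers' line and clear of clutter.

```bash
python3 - <<'E'
from h import *
np.set_printoptions(precision=1,suppress=True)
s=load('w1'); i=s['img'].astype(int)
m=(i[...,2]>120)&(i[...,1]<90)&(i[...,0]<90); m[:,:290]=0;m[:,360:]=0;m[:140]=0;m[232:]=0
v,u=np.nonzero(m); print(len(u),u.min(),u.max(),v.min(),v.max())
def pl(uv,z): o,d=ray(s,uv); return o+d*(z-o[2])/d[2]
B=pl((np.median(u[v<v.min()+4]),v.min()),12);F=pl((np.median(u[v>v.max()-4]),v.max()),12);T=pl((326,285),1)
print(B,F,T,np.linalg.norm(B-F),np.linalg.norm((T-B)[:2]))
print('axis top z',pt(s,(322,185)), pt(s,(326,260)))
d=(T-B)[:2]; print(np.degrees(np.arctan2(d[1],d[0])), np.degrees(np.arctan2(*(F-B)[1::-1])))
d/=np.linalg.norm(d); 
mid=(B[:2]+F[:2])/2; print('mid',mid, 'from tip',T[:2]-d*115)
print(np.median(pt(s,(330,330))[2]), pt(s,(400,200)))
yaw=np.degrees(np.arctan2(d[1],d[0]))
print(plan((*mid,3),tool(yaw)))
E
```

```text
1574 309 335 149 225
[ 431.5 -130.5   12. ] [ 490.7 -176.9   12. ] [ 550.1 -225.3    1. ] 75.24603674624154 151.78441865729124
axis top z [ 456.1 -149.5   22.9] [ 526.3 -204.8    1.4]
-38.631545818602994 -38.09212384163255
mid [ 461.1 -153.7] from tip [ 460.2 -153.5]
-220.5111872500367 [ 524.8 -104.7   -1.3]
(array([  1. ,   0.1, 148. ]), array([-0., -0., -0.]))
```

>>> send_rows:
  increments:
    - [1,0,40,0,0,-0.04]
    - [0,0,45,0,0,0]
    - [0,0,40,0,0,0]
    - [0,0,24,0,0,0]
    - [0,0,0,0,0,0]

```text
time: 3.02
tool_pos: [459.3, -152.8, 0.2]
tcp_rot: [-179.9, -0.3, 141.5]
ft_force: [0.4, -0.0, -0.3]
finger_gap: 85.3
grip_force: 0.0
```

>>> send_rows:
  increments:
    - [0,0,0,0,0,0]
    - [0,0,0,0,0,0]
    - [0,0,0,0,0,0]
    - [0,0,0,0,0,0]
    - [0,0,0,0,0,0]
  grip: 1
  grip_force: 40

```text
time: 3.65
tool_pos: [462.0, -154.4, 3.3]
tcp_rot: [180.0, 0.1, 141.3]
ft_force: [-2.3, -0.5, 6.6]
finger_gap: 23.4
grip_force: 38.8
```

>>> send_rows:
  increments:
    - [0,0,-20,0,0,0]
    - [0,0,-40,0,0,0]
    - [0,0,-50,0,0,0]
    - [0,0,-50,0,0,0]
    - [0,0,-40,0,0,0]

```text
time: 4.28
tool_pos: [461.7, -154.1, 204.9]
tcp_rot: [180.0, 0.1, 141.3]
ft_force: [0.8, -0.7, -0.7]
finger_gap: 23.0
grip_force: 39.6
```

>>> send_rows:
  increments:
    - [0,0,0,0,0,0]

```text
time: 4.4
tool_pos: [463.6, -155.0, 206.9]
tcp_rot: [179.9, 0.4, 141.3]
ft_force: [0.2, 0.3, -1.6]
finger_gap: 23.0
grip_force: 39.6
```

```bash
python3 - <<'E'
from h import *
s=snap('wrist','w2'); t=snap('top','t2'); a=snap('scene','s2')
f=lambda i,x,y,w,h,k:cv2.resize(i[y:y+h,x:x+w],None,fx=k,fy=k,interpolation=cv2.INTER_CUBIC)
cv2.imwrite('pics/w2b.png',np.hstack([f(s['img'],240,150,160,250,2),np.vstack([f(t['img'],350,165,100,62,4),f(a['img'],270,220,100,62,4)])[:500]]))
print(r.sense()['tool_pos'],r.sense()['tcp_rot'],r.sense()['finger_gap'])
E
```

```text
Traceback (most recent call last):
ValueError: all the input array dimensions except for the concatenation axis must match exactly, but along dimension 0, the array at index 0 has size 500 and the array at index 1 has size 496
```

```bash
python3 - <<'E'
from h import *
s=load('w2'); t=load('t2'); a=load('s2')
f=lambda i,x,y,w,h,k:cv2.resize(i[y:y+h,x:x+w],None,fx=k,fy=k,interpolation=cv2.INTER_CUBIC)
cv2.imwrite('pics/w2b.png',np.hstack([f(s['img'],240,150,160,250,2)[:496],np.vstack([f(t['img'],350,165,100,62,4),f(a['img'],270,220,100,62,4)])]))
E
```

```text
(no output)
```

View pics/w2b.png

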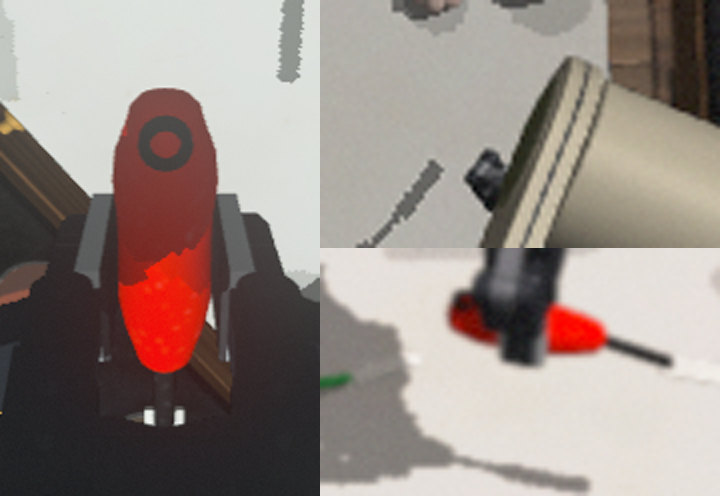

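The peeler is held level between the pads: the butt is at wrist pixel (322,194), the front of the handle at (322,336), and the ring faces up, so it hasn't rolled.

```bash
python3 - <<'E'
from h import *
np.set_printoptions(precision=1,suppress=True)
s=load('w2'); q=r.sense(); Rt=R.from_euler('xyz',q['tcp_rot'],degrees=True); p=q['tool_pos']
print(p,q['tcp_rot'])
for v in [196,200,222,240,260,280,300,320,330,335,355,358,361]:
    print(v,Rt.inv().apply(pt(s,(322.5,v))-p))
a=load('s2')
for c in [(450,310),(605,338),(670,362),(524,310),(716,380)]:
    uv=(270+(c[0]-320)/4,220+(c[1]-248)/4); print('scene',uv,Rt.inv().apply(pt(a,uv)-p))
E
```

```text
[ 460.8 -153.7  201.2] [-180.    -0.1  141.3]
196 [ 37.7   1.1 -14.2]
200 [ 37.1   1.1 -18.2]
222 [ 28.7   1.1 -23.2]
240 [ 20.9   1.1 -25. ]
260 [ 11.2   1.1 -25.6]
280 [  0.7   1.1 -25.5]
300 [-10.1   1.1 -25.7]
320 [-22.8   1.1 -24.4]
330 [-30.5   1.1 -22.7]
335 [-35.7   1.1 -20.4]
355 [-59.2   1.2 -10.6]
358 [-62.4   1.2  -9.7]
361 [-65.2   1.2  -9.1]
scene (302.5, 235.5) [ 35.9  -5.  -14.6]
scene (341.25, 242.5) [-37.4  -3.5 -11.5]
scene (357.5, 248.5) [-68.4  -1.8  -0.6]
scene (321.0, 235.5) [ -9.  -60.4 -83.1]
scene (369.0, 253.0) [-90.6  -5.3   2.6]
```

```bash
python3 - <<'E'
from h import *
np.set_printoptions(precision=3,suppress=True)
q=r.sense(); R0=R.from_euler('xyz',q['tcp_rot'],degrees=True); T=tool(-12,30)
w1=np.array([470,60,250.])
print(plan(w1,R0)); print(plan(w1,T)[1]); print(plan((525,243,178),T,(w1,T)))
E
```

```text
(array([126.5, 172.5, -48.6]), array([0., 0., 0.]))
[-0.122 -0.515 -0.456]
(array([ 22.4, 190.4,  70.2]), array([0., 0., 0.]))
```

>>> send_rows:
  increments:
    - [25,34.5,-10,0,0,0]
    - [25,34.5,-10,0,0,0]
    - [25,34.5,-10,0,0,0]
    - [25,34.5,-10,0,0,0]
    - [26,34.5,-9,0,0,0]
  grip_force: 60

```text
time: 5.18
tool_pos: [470.0, 60.8, 249.6]
tcp_rot: [-179.9, -0.1, 141.3]
ft_force: [-0.1, 0.3, -0.4]
finger_gap: 22.3
grip_force: 60.8
```

>>> send_rows:
  increments:
    - [0,0,0,-0.0244,-0.103,-0.0912]
    - [0,0,0,-0.0244,-0.103,-0.0912]
    - [0,0,0,-0.0244,-0.103,-0.0912]
    - [0,0,0,-0.0244,-0.103,-0.0912]
    - [0,0,0,-0.0244,-0.103,-0.0912]

```text
time: 5.8
tool_pos: [470.2, 59.6, 249.0]
tcp_rot: [-179.8, 30.1, 168.3]
ft_force: [-1.9, -0.3, 0.4]
finger_gap: 21.8
grip_force: 60.8
```

>>> send_rows:
  increments:
    - [4.5,38,14,0,0,0]
    - [4.5,38,14,0,0,0]
    - [4.5,38,14,0,0,0]
    - [4.5,38,14,0,0,0]
    - [4.5,38,14,0,0,0]

```text
time: 6.42
tool_pos: [524.7, 242.8, 176.3]
tcp_rot: [-179.8, 29.9, 168.1]
ft_force: [0.3, -0.0, -0.8]
finger_gap: 22.4
grip_force: 60.8
```

>>> send_rows:
  increments:
    - [0,0,0,0,0,0]
    - [0,0,0,0,0,0]

```text
time: 6.68
tool_pos: [524.7, 241.4, 177.6]
tcp_rot: [-179.8, 29.9, 168.1]
ft_force: [0.6, 0.3, -0.1]
finger_gap: 22.1
grip_force: 60.8
```

```bash
python3 - <<'E'
from h import *
s=snap('wrist','w3'); print(r.sense()['joint_pos'])
E
```

```text
[ 32.27286835 -13.03975334 115.89659505 -24.58668686  57.27092855
 -35.96170507]
```

View pics/w3.png

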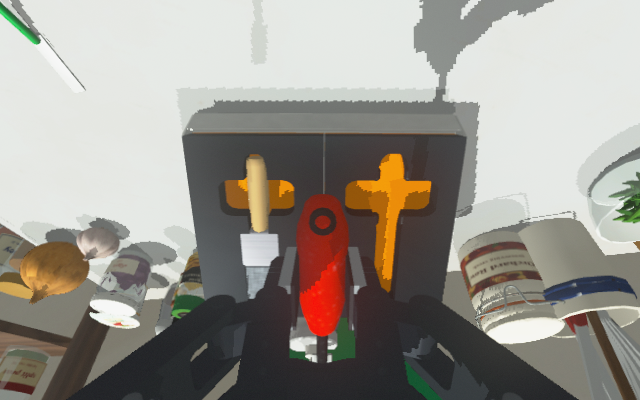

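The wrist view shows the empty pocket on the right: butt end at (391,154), finger notch from (346,195) to (432,195), and blade slot running down through (383,285). The rack edge looks nearly aligned with the tool.

```bash
python3 - <<'E'
from h import *
np.set_printoptions(precision=1,suppress=True)
s=load('w3'); q=r.sense(); Rt=R.from_euler('xyz',q['tcp_rot'],degrees=True); p=q['tool_pos']
print(p,q['tcp_rot'])
z=s['z_map']; i=s['img'].astype(int)
vv,uu=np.mgrid[130:310,190:470]; uu=uu.ravel();vv=vv.ravel(); ok=z[vv,uu]>0; uu=uu[ok];vv=vv[ok]
n=cv2.undistortPoints(np.c_[uu,vv].astype(float)[:,None],K(s),np.array(s['D'],float))[:,0]
V=np.array(s['view']); C=np.c_[n,np.ones(len(n))]*z[vv,uu][:,None]; W=(C-V[:3,3])@V[:3,:3]
L=Rt.inv().apply(W-p)   # tool coordinates
c=i[vv,uu]; dark=(c.max(1)<75)&(vv<260)&(abs(uu-325)>50)|((c.max(1)<75)&(vv<180)&(vv>140))
P=W[dark]; P=P[(P[:,2]>25)]
for _ in range(6):
    m=P.mean(0); nn=np.linalg.svd(P-m,full_matrices=False)[2][2]; nn*=np.sign(nn[2]); P=P[abs((P-m)@nn)<max(1.5,np.std((P-m)@nn)*2)]
print('plane',len(P),m,nn,np.degrees(np.arccos(nn[2])),np.degrees(np.arctan2(-nn[1],-nn[0])))
h=(W-m)@nn
org=(c[:,2]>110)&(c[:,0]<70)&(c[:,1]>60)&(uu>335)
fl=org&(h<-17)&(h>-23)
print('floor h',np.median(h[org]),fl.sum())
# plane-aligned coordinates: Y up-slope, X across
Y=np.array([0,0,1.])-nn*nn[2]; Y/=np.linalg.norm(Y); X=np.cross(Y,nn)
# rim: pixels' rays hit at real depth; use floor points' bounds
a=(W-m)@X; b=(W-m)@Y
print('Yyaw',np.degrees(np.arctan2(Y[1],Y[0])))
bins=np.arange(np.floor(b[fl].min()),b[fl].max(),4)
for b0 in bins:
    k=fl&(b>=b0)&(b<b0+4)
    if k.sum()>2: print('b%.0f  a %.1f..%.1f mid %.1f w %.1f n%d'%(b0+2,a[k].min(),a[k].max(),(a[k].min()+a[k].max())/2,np.ptp(a[k]),k.sum()))
np.savez('pics/frame.npz',m=m,n=nn,X=X,Y=Y)
# all surfaces below foam: width at -10 rim region
fo=(abs(h)<1.5)
E
```

```text
[525.1 241.1 178.5] [-179.9   30.   168.1]
plane 11820 [582.3 267.7  59. ] [-0.5  0.1  0.9] 30.048102520126836 -12.114054690131114
floor h -19.97594214803798 4408
Yyaw -12.114054690131113
b-35  a -35.9..24.4 mid -5.7 w 60.3 n36
b-19  a -36.7..-24.6 mid -30.6 w 12.1 n13
b-15  a -38.4..-20.7 mid -29.5 w 17.7 n71
b-11  a -40.0..-18.9 mid -29.4 w 21.1 n90
b-7  a -40.4..-17.5 mid -29.0 w 22.9 n97
b-3  a -41.1..-17.6 mid -29.3 w 23.5 n100
b1  a -41.2..-18.7 mid -30.0 w 22.5 n97
b5  a -41.7..-19.0 mid -30.4 w 22.7 n90
b9  a -69.6..9.0 mid -30.3 w 78.5 n241
b13  a -69.3..12.8 mid -28.3 w 82.1 n326
b17  a -69.4..13.8 mid -27.8 w 83.1 n328
b21  a -68.9..13.6 mid -27.6 w 82.5 n330
b25  a -69.7..14.4 mid -27.6 w 84.0 n329
b29  a -68.9..14.4 mid -27.3 w 83.3 n317
b33  a -68.2..14.3 mid -27.0 w 82.5 n298
b37  a -64.5..12.1 mid -26.2 w 76.6 n223
b41  a -40.5..-13.2 mid -26.8 w 27.3 n99
b45  a -39.6..-20.4 mid -30.0 w 19.2 n73
b49  a -39.0..-20.8 mid -29.9 w 18.2 n67
b53  a -38.5..-19.1 mid -28.8 w 19.4 n70
b57  a -38.4..-18.2 mid -28.3 w 20.1 n74
b61  a -38.6..-18.5 mid -28.6 w 20.1 n68
b65  a -38.2..-18.6 mid -28.4 w 19.6 n70
b69  a -38.3..-18.8 mid -28.5 w 19.5 n72
b73  a -38.3..-19.1 mid -28.7 w 19.2 n65
b77  a -38.5..-18.5 mid -28.5 w 20.0 n72
b81  a -38.4..-18.6 mid -28.5 w 19.8 n70
b85  a -38.4..-18.9 mid -28.7 w 19.4 n65
b89  a -38.2..-19.1 mid -28.7 w 19.1 n57
b93  a -38.5..-19.2 mid -28.9 w 19.2 n65
b97  a -38.3..-18.5 mid -28.4 w 19.8 n66
b101  a -38.2..-18.6 mid -28.4 w 19.6 n58
b105  a -38.3..-20.0 mid -29.1 w 18.3 n59
b109  a -38.2..-21.3 mid -29.7 w 17.0 n55
b113  a -38.1..-22.8 mid -30.4 w 15.4 n45
b117  a -38.3..-24.1 mid -31.2 w 14.2 n42
b121  a -37.8..-25.3 mid -31.5 w 12.4 n34
b125  a -37.8..-26.6 mid -32.2 w 11.2 n33
b129  a -38.5..-28.1 mid -33.3 w 10.4 n29
b133  a -37.4..-31.8 mid -34.6 w 5.6 n13
```

```bash
python3 - <<'E'
from h import *
np.set_printoptions(precision=1,suppress=True)
s=load('w3'); f=np.load('pics/frame.npz'); m,n,X,Y=[f[k] for k in 'mnXY']
V=np.array(s['view']); o=-V[:3,:3].T@V[:3,3]; print('cam a,b,h',(o-m)@X,(o-m)@Y,(o-m)@n)
vv,uu=np.mgrid[130:300,330:470]; sh=uu.shape
nd=cv2.undistortPoints(np.c_[uu.ravel(),vv.ravel()].astype(float)[:,None],K(s),np.array(s['D'],float))[:,0]
D=np.c_[nd,np.ones(len(nd))]@V[:3,:3]
W=o+D*s['z_map'][vv.ravel(),uu.ravel()][:,None]; h=((W-m)@n).reshape(sh)
# where each ray meets the foam surface: hole = below surface there -> outline of the rim
Q=o+D*(((m-o)@n)/(D@n))[:,None]; qa=((Q-m)@X).reshape(sh); qb=((Q-m)@Y).reshape(sh)
hole=((h<-2.5)&(h>-30)&(qb>-40)).astype(np.uint8)
k,lab,st,_=cv2.connectedComponentsWithStats(hole); j=1+np.argmax(st[1:,4]); hole=lab==j
for b0 in range(-24,130,5):
    t=hole&(qb>=b0)&(qb<b0+5)
    if t.sum(): print('b%.1f a %.1f..%.1f mid %.1f w %.1f'%(b0+2.5,qa[t].min(),qa[t].max(),(qa[t].min()+qa[t].max())/2,np.ptp(qa[t])))
print('b min',qb[hole].min())
for lo,hi in [(-66,-50),(-2,9)]:
    t=hole&(qa>lo)&(qa<hi); print('notch b',qb[t].min(),qb[t].max())
E
```

```text
cam a,b,h 37.40490977335398 -67.31140889704659 270.8577946225852
b-21.5 a -34.5..-19.3 mid -26.9 w 15.2
b-16.5 a -37.6..-15.2 mid -26.4 w 22.4
b-11.5 a -38.9..-13.7 mid -26.3 w 25.3
b-6.5 a -39.1..-12.9 mid -26.0 w 26.2
b-1.5 a -38.0..-15.0 mid -26.5 w 22.9
b3.5 a -65.0..12.7 mid -26.2 w 77.7
b8.5 a -68.4..16.2 mid -26.1 w 84.6
b13.5 a -68.6..16.2 mid -26.2 w 84.8
b18.5 a -68.3..16.1 mid -26.1 w 84.3
b23.5 a -68.3..15.9 mid -26.2 w 84.2
b28.5 a -68.5..15.8 mid -26.4 w 84.3
b33.5 a -67.2..15.7 mid -25.8 w 82.9
b38.5 a -56.4..9.9 mid -23.3 w 66.3
b43.5 a -36.1..-15.9 mid -26.0 w 20.1
b48.5 a -37.6..-14.4 mid -26.0 w 23.2
b53.5 a -37.1..-14.6 mid -25.9 w 22.5
b58.5 a -37.5..-15.0 mid -26.2 w 22.6
b63.5 a -37.6..-15.3 mid -26.5 w 22.4
b68.5 a -37.4..-14.6 mid -26.0 w 22.8
b73.5 a -37.6..-14.9 mid -26.2 w 22.7
b78.5 a -37.2..-15.1 mid -26.2 w 22.1
b83.5 a -37.5..-14.6 mid -26.0 w 22.9
b88.5 a -37.7..-14.7 mid -26.2 w 22.9
b93.5 a -37.4..-16.1 mid -26.7 w 21.4
b98.5 a -37.6..-17.3 mid -27.5 w 20.3
b103.5 a -37.3..-19.7 mid -28.5 w 17.5
b108.5 a -37.6..-21.0 mid -29.3 w 16.6
b113.5 a -37.0..-22.4 mid -29.7 w 14.6
b118.5 a -37.4..-23.7 mid -30.5 w 13.7
b123.5 a -37.8..-30.2 mid -34.0 w 7.5
b128.5 a -37.2..-32.8 mid -35.0 w 4.5
b min -20.842261639543363
notch b 3.7192703419879622 36.94184036605854
notch b 3.041513413663051 37.136993524340994
```

```bash
python3 - <<'E'
from h import *
np.set_printoptions(precision=2,suppress=True)
s=load('w3'); f=np.load('pics/frame.npz'); m,n,X,Y=[f[k] for k in 'mnXY']
q=r.sense(); Rt=R.from_euler('xyz',q['tcp_rot'],degrees=True); p=q['tool_pos']
i=s['img'].astype(int); z=s['z_map']
M=(i[...,2]>90)&(i[...,1]<60)&(i[...,0]<60)&(z>0)&(z<220); M[:,:295]=0;M[:,350:]=0;M[:190]=0;M[340:]=0
v,u=np.nonzero(M); print(len(u),u.min(),u.max(),v.min(),v.max())
P=Rt.inv().apply(np.array([pt(s,(a,b),0) for a,b in zip(u,v)])-p)
for x0 in (-30,-20,20,30):
    k=abs(P[:,0]-x0)<3; print(x0,'y',P[k,1].min(),P[k,1].max(),P[k,1].mean(),'top',np.percentile(P[k,2],3))
print('x',P[:,0].min(),P[:,0].max())
home=m-26.15*X+20.6*Y-20*n   # floor point under handle middle
print('home floor',home)
print('T', (tool(np.degrees(np.arctan2(Y[1],Y[0])),np.degrees(np.arcsin(Y[2])))).as_euler('xyz',degrees=True))
print('to floor pt, tool axes',Rt.inv().apply(home-p), plan(home,tool(-12.1,30.05)))
E
```

```text
5527 296 348 194 336
-30 y -5.88175445791408 8.203192614409584 1.0942763578679922 top -16.312005543016152
-20 y -9.888016267532775 10.955176484964229 0.6368537727340303 top -18.992897730999154
20 y -11.528984139826115 13.261944551155622 0.6697996530075939 top -20.43761665465056
30 y -10.937574269600052 12.574049980899526 0.43839897420435986 top -19.339130672564135
x -39.61424694216677 41.76132309385318
home floor [614.96 287.46  52.03]
T [180.    30.05 167.89]
to floor pt, tool axes [ -4.62  64.2  148.6 ] (array([ -4.6,  64.2, 148.6]), array([-0., -0.,  0.]))
```

>>> send_rows:
  increments:
    - [-1,12.7,16,0,0,0]
    - [-0.9,12.7,16,0,0,0]
    - [-0.9,12.7,16,0,0,0]
    - [-0.9,12.7,16,0,0,0]
    - [-0.9,12.8,16,0,0,0]

```text
time: 7.35
tool_pos: [582.7, 294.3, 113.2]
tcp_rot: [180.0, 30.1, 167.9]
ft_force: [-0.3, -1.3, -1.3]
finger_gap: 21.9
grip_force: 60.8
```

>>> send_rows:
  increments:
    - [0,0,8,0,0,0]
    - [0,0,8,0,0,0]
    - [0,0,4,0,0,0]
    - [0,0,0,0,0,0]
    - [0,0,0,0,0,0]

```text
time: 7.98
tool_pos: [591.8, 293.0, 95.6]
tcp_rot: [-180.0, 30.1, 168.0]
ft_force: [0.7, 0.2, -1.4]
finger_gap: 21.8
grip_force: 60.8
```

```bash
python3 - <<'E'
from h import *
s=snap('wrist','w4'); a=snap('scene','s4'); home=np.array([614.96,287.46,52.03])
print(plan(home,tool(-12.1,30.05)),r.sense()['ft_force'])
f=lambda i,x,y,w,h,k:cv2.resize(i[y:y+h,x:x+w],None,fx=k,fy=k,interpolation=cv2.INTER_CUBIC)
cv2.imwrite('pics/w4b.png',np.hstack([f(s['img'],200,100,240,290,2)[:580],f(a['img'],255,110,80,145,4)]))
E
```

```text
(array([ 1.2, -0.8, 49.6]), array([0.0011, 0.0005, 0.0019])) [-0.60240268  0.27875311 -1.10948501]
```

View pics/w4b.png

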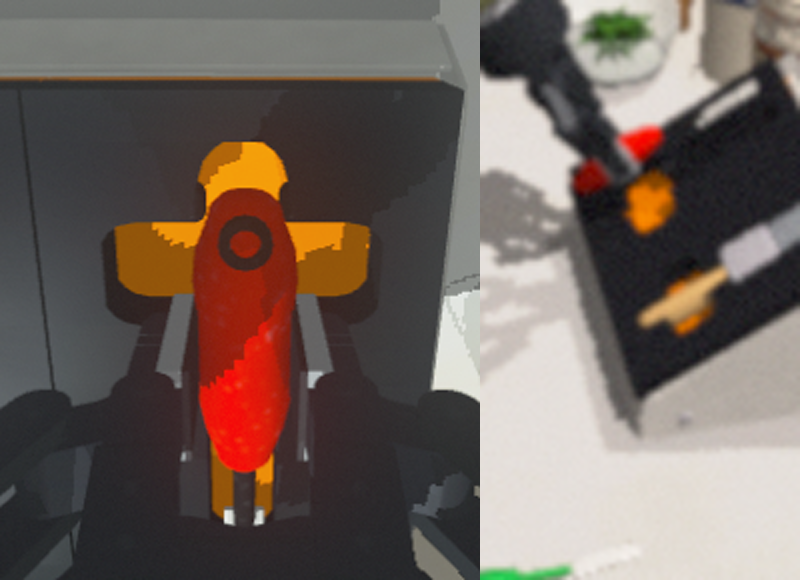

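The wrist view shows the handle centred over the pocket: the handle axis is at crop u≈245 and the pocket axis at ≈242. The neck is over the blade slot. I'm going in.

>>> send_rows:
  increments:
    - [0.5,0,8,0,0,0]
    - [0,0,8,0,0,0]
    - [0,0,8,0,0,0]
    - [0,0,6,0,0,0]
    - [0,0,4,0,0,0]

```text
time: 8.7
tool_pos: [608.0, 289.3, 64.7]
tcp_rot: [-179.9, 30.0, 168.0]
ft_force: [-0.2, 0.3, -0.7]
finger_gap: 22.5
grip_force: 60.8
```

>>> send_rows:
  increments:
    - [0,0,0,0,0,0]
    - [0,0,1,0,0,0]
    - [0,0,1,0,0,0]
    - [0,0,1,0,0,0]
    - [0,0,0,0,0,0]

```text
time: 9.32
tool_pos: [609.4, 288.7, 63.0]
tcp_rot: [-179.9, 30.1, 168.0]
ft_force: [-3.0, -2.9, 2.4]
finger_gap: 22.1
grip_force: 61.2
```

```bash
python3 - <<'E'
from h import *
home=np.array([614.96,287.46,52.03]); T=tool(-12.1,30.05)
print(plan(home,T),T.inv().apply(r.sense()['ft_force']),r.sense()['wrist_torque'])
E
```

```text
(array([ 0.6, -0. , 12.3]), array([-0.0003,  0.0002,  0.0019])) [ 0.8209511  -3.50073572 -3.19766035] [-0.52224242  0.51157763 -0.36139366]
```

>>> send_rows:
  increments:
    - [0,0,1.5,0,0,0]
    - [0,0,1.5,0,0,0]
    - [0,0,1.5,0,0,0]
    - [0,0,1,0,0,0]
    - [0,0,0,0,0,0]

```text
time: 9.95
tool_pos: [612.3, 288.2, 58.2]
tcp_rot: [-179.9, 30.1, 168.0]
ft_force: [-0.7, -5.4, 1.4]
finger_gap: 22.0
grip_force: 61.0
```

```bash
python3 - <<'E'
from h import *
home=np.array([614.96,287.46,52.03]); T=tool(-12.1,30.05)
print(plan(home,T),T.inv().apply(r.sense()['ft_force']),r.sense()['wrist_torque'])
E
```

```text
(array([ 0.7, -0.1,  6.8]), array([0.    , 0.0004, 0.002 ])) [-1.14301831 -5.4148791  -1.00920603] [-0.65250469  0.15508387 -0.3120863 ]
```

>>> send_rows:
  increments:
    - [0,-0.5,1,0,0,0]
    - [0,-0.5,1,0,0,0]
    - [0,0,1,0,0,0]
    - [0,0,1,0,0,0]
    - [0,0,0,0,0,0]

```text
time: 10.58
tool_pos: [613.9, 287.7, 55.3]
tcp_rot: [-180.0, 30.1, 168.0]
ft_force: [-7.0, -0.9, 9.0]
finger_gap: 22.6
grip_force: 62.0
```

```bash
python3 - <<'E'
from h import *
home=np.array([614.96,287.46,52.03]); T=tool(-12.1,30.05)
print(plan(home,T),T.inv().apply(r.sense()['ft_force']),r.sense()['wrist_torque'])
E
```

```text
(array([0.7, 0. , 3.3]), array([0.001 , 0.0004, 0.0019])) [  1.27985144  -2.38388988 -11.10080238] [-0.45059734  0.60674228 -0.24865689]
```

>>> send_rows:
  increments:
    - [0,0,0.7,0,0,0]
    - [0,0,0.7,0,0,0]
    - [0,0,0.6,0,0,0]
    - [0,0,0,0,0,0]

```text
time: 11.08
tool_pos: [614.1, 287.7, 55.1]
tcp_rot: [-180.0, 30.1, 168.0]
ft_force: [-31.0, -6.4, 30.8]
finger_gap: 22.2
grip_force: 65.1
```

```bash
python3 - <<'E'
from h import *
home=np.array([614.96,287.46,52.03]); T=tool(-12.1,30.05)
print(plan(home,T),T.inv().apply(r.sense()['ft_force']),r.sense()['wrist_torque'])
E
```

```text
(array([ 0.7, -0.1,  3.1]), array([0.0002, 0.0002, 0.0017])) [  9.67228327 -12.80351652 -41.14088344] [-1.28632741  2.07635169 -0.96982422]
```

>>> send_rows:
  increments:
    - [0,0,-1.2,0,0,0]
    - [0,0,-0.8,0,0,0]
    - [0,0,0,0,0,0]

```text
time: 11.45
tool_pos: [613.9, 287.7, 55.2]
tcp_rot: [-180.0, 30.1, 168.0]
ft_force: [-7.0, -0.7, 8.5]
finger_gap: 22.2
grip_force: 62.0
```

>>> send_rows:
  increments:
    - [0,0,0,0,0,0]
    - [0,0,0,0,0,0]
    - [0,0,0,0,0,0]
    - [0,0,0,0,0,0]
  grip: 0

```text
time: 11.95
tool_pos: [613.8, 287.3, 54.4]
tcp_rot: [-180.0, 30.0, 168.0]
ft_force: [-1.0, -0.1, 0.1]
finger_gap: 42.9
grip_force: 0.0
```

>>> send_rows:
  increments:
    - [0,0,-8,0,0,0]
    - [0,0,-20,0,0,0]
    - [0,0,-40,0,0,0]
    - [0,0,-40,0,0,0]
    - [0,0,-20,0,0,0]

```text
time: 12.58
tool_pos: [551.2, 301.7, 168.5]
tcp_rot: [179.8, 30.2, 168.0]
ft_force: [2.1, 0.2, -0.8]
finger_gap: 42.5
grip_force: 0.0
```

>>> send_rows:
  increments:
    - [0,0,0,0,0,0]
    - [0,0,0,0,0,0]
    - [0,0,0,0,0,0]
  grip: -1

```text
time: 12.95
tool_pos: [550.8, 299.8, 163.3]
tcp_rot: [-179.8, 29.9, 168.1]
ft_force: [-0.6, -0.5, -0.2]
finger_gap: 85.1
grip_force: 0.0
```

```bash
python3 - <<'E'
from h import *
np.set_printoptions(precision=1,suppress=True)
s=snap('wrist','w5'); a=snap('scene','s5'); f=np.load('pics/frame.npz'); m,n,X,Y=[f[k] for k in 'mnXY']
i=s['img'].astype(int); z=s['z_map']
M=(i[...,2]>90)&(i[...,1]<60)&(i[...,0]<60)&(z>0); M[:,:250]=0;M[:,400:]=0;M[:100]=0;M[300:]=0
v,u=np.nonzero(M); P=np.array([pt(s,(x,y),0) for x,y in zip(u,v)])-m
A,B,H=P@X+26.15,P@Y-20.6,P@n
for b in range(-36,40,6):
    k=abs(B-b)<2
    if k.sum(): print(b,'a',A[k].min(),A[k].max(),'top h',np.percentile(H[k],95))
g=lambda i,x,y,w,h,k:cv2.resize(i[y:y+h,x:x+w],None,fx=k,fy=k,interpolation=cv2.INTER_CUBIC)
cv2.imwrite('pics/w5b.png',np.hstack([g(s['img'],200,100,240,290,2)[:580],g(a['img'],255,110,80,145,4)]))
E
```

```text
-36 a -8.391119976229717 7.689593075515468 top h 4.016527530924868
-30 a -10.100389870013856 10.318543331420273 top h 4.174384482544091
-24 a -11.847060501947098 11.153569531175568 top h 4.15590256413365
-18 a -12.688479325243172 11.145771027444754 top h 4.718393237630847
-12 a -13.668332175092694 10.321863028523422 top h 4.615357603171426
-6 a -12.822603075073715 10.456475365613183 top h 4.476110021274727
0 a -11.414040690521269 10.480699676390289 top h 4.5109406476509655
6 a -11.521806510486094 11.431409124270012 top h 4.707007379399178
12 a -11.608890349882536 10.580150892404115 top h 4.452828021042711
18 a -15.022830698562117 28.310387021976908 top h 3.7426396973932463
24 a -10.810716180301874 9.828547960329157 top h 2.7472238685659125
30 a -7.4103504389145485 6.195063648472626 top h 1.0054539744161013
36 a -4.684602515299627 0.7742805587075594 top h -1.692867191807299
```

View pics/w5b.png

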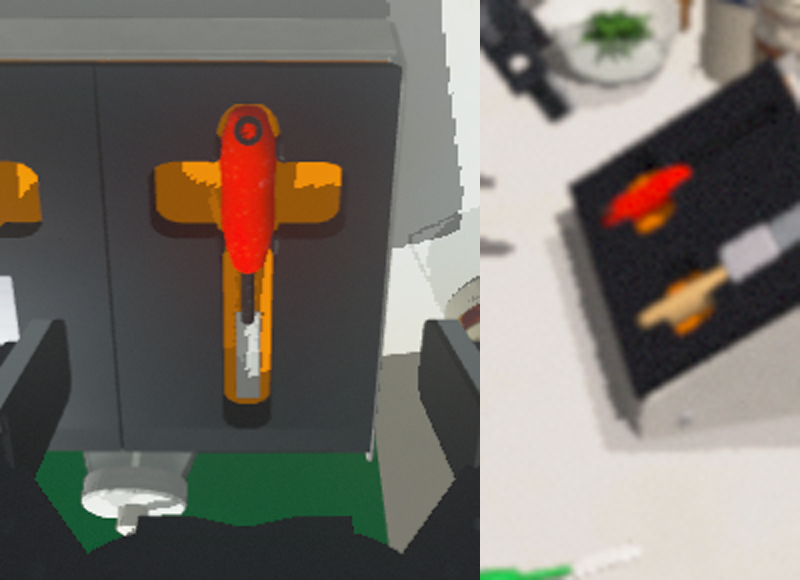

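The peeler lies in the pocket, handle at the lower end and blade in its slot. The butt end reads about 2 mm higher than the profile should, so I'll press it down with shut fingers.

```bash
python3 - <<'E'
from h import *
np.set_printoptions(precision=3,suppress=True)
home=np.array([614.96,287.46,52.03]); T=tool(-12.1,30.05); f=np.load('pics/frame.npz')
print(plan(home-24*f['Y']+40*f['n'],T), r.sense()['tool_pos'])
s=load('w5'); m=f['m']
for v in range(154,240,6):
    P=pt(s,(324-0.5*(v>200),v))-m; print(v,P@f['X']+26.15,P@f['Y']-20.6,P@f['n'])
for v in (275,285): P=pt(s,(323.5,v))-m; print('blade',P@f['X']+26.15,P@f['Y']-20.6,P@f['n'])
E
```

```text
(array([23.4,  1.4, 89.4]), array([-0.001, -0.002,  0.002])) [550.934 299.913 163.754]
154 -0.7086971739649393 -39.409235860330156 -3.6712273932062462
160 -0.6851912333897019 -35.79802196667498 3.8424521720287124
166 -0.7202598600966006 -30.396680015177672 1.824108733813302
172 -0.7272316332170945 -25.909223714571134 4.33902236034356
178 -0.7521511342650484 -20.748602031992405 4.043379228425317
184 -0.7772137328761488 -15.521307023228776 3.783196630562752
190 -0.7961626157611406 -10.506793561547854 4.5019188003080775
196 -0.8246892125286536 -5.013578991822953 3.825860041558232
202 -0.42314252656052886 0.3542271125506957 3.8126758482887
208 -0.44304265445902047 5.645753386625351 4.204772079507727
214 -0.46687601413458424 11.259118239712485 3.898841907678115
220 -0.49295244550370043 17.10060942469171 3.2457763659720555
226 -0.518305792106144 22.955667275682238 2.8071307395457517
232 -0.5542353528309185 29.732236445090564 0.542722783597732
238 -0.6178170006264772 38.948685410422954 -6.471710390460604
blade -0.847125119566936 85.14484098980029 -17.51951177528187
blade -0.8970568179082719 97.07199431032649 -17.83473143192439
```

>>> send_rows:
  increments:
    - [12,0.7,20,0,0,0]
    - [11,0.7,25,0,0,0]
    - [0,0,25,0,0,0]
    - [0,0,10,0,0,0]
    - [0,0,6,0,0,0]
  grip: 1

```text
time: 13.68
tool_pos: [574.3, 296.9, 78.9]
tcp_rot: [-179.9, 30.0, 168.0]
ft_force: [1.5, 0.3, 0.1]
finger_gap: 0.0
grip_force: 0.0
```

>>> send_rows:
  increments:
    - [0,0,4,0,0,0]
    - [0,0,4,0,0,0]
    - [0,0,3,0,0,0]
    - [0,0,2,0,0,0]
    - [0,0,0,0,0,0]

```text
time: 14.3
tool_pos: [580.4, 295.8, 68.1]
tcp_rot: [-180.0, 30.0, 168.0]
ft_force: [-0.1, -0.0, -0.6]
finger_gap: -0.0
grip_force: 0.0
```

```bash
python3 - <<'E'
from h import *
np.set_printoptions(precision=3,suppress=True)
home=np.array([614.96,287.46,52.03]); T=tool(-12.1,30.05)
print(plan(home,T),T.inv().apply(r.sense()['ft_force']),r.sense()['finger_gap'])
E
```

```text
(array([-22.7,  -1. ,  31.7]), array([ 0.001, -0.   ,  0.002])) [ 0.382 -0.026  0.487] -0.04748027219710737
```

Contact is expected at about 24 mm, so there are 7 to 8 mm to go.

>>> send_rows:
  increments:
    - [0,0,2.5,0,0,0]
    - [0,0,2,0,0,0]
    - [0,0,1.5,0,0,0]
    - [0,0,1,0,0,0]
    - [0,0,0,0,0,0]

```text
time: 14.92
tool_pos: [583.9, 295.0, 62.0]
tcp_rot: [-180.0, 30.0, 168.0]
ft_force: [-0.1, -0.2, 0.5]
finger_gap: -0.0
grip_force: 0.0
```

>>> send_rows:
  increments:
    - [0,0,0.6,0,0,0]
    - [0,0,0.6,0,0,0]
    - [0,0,0,0,0,0]

```text
time: 15.3
tool_pos: [584.4, 294.9, 61.1]
tcp_rot: [-180.0, 30.1, 168.0]
ft_force: [-0.8, 0.3, 0.9]
finger_gap: 0.0
grip_force: 0.5
```

```bash
python3 - <<'E'
from h import *
np.set_printoptions(precision=3,suppress=True)
home=np.array([614.96,287.46,52.03]); T=tool(-12.1,30.05)
print(plan(home,T),T.inv().apply(r.sense()['ft_force']),r.sense()['finger_gap'])
E
```

```text
(array([-22.7,  -1. ,  23.5]), array([0.001, 0.   , 0.002])) [ 0.24   0.14  -1.199] 0.01603569424170423
```

>>> send_rows:
  increments:
    - [0,0,0.5,0,0,0]
    - [0,0,0.5,0,0,0]
    - [0,0,0,0,0,0]

```text
time: 15.68
tool_pos: [584.8, 295.2, 60.8]
tcp_rot: [-180.0, 30.1, 168.0]
ft_force: [-9.1, -1.1, 8.1]
finger_gap: 0.1
grip_force: 5.7
```

>>> send_rows:
  increments:
    - [0,0,0.4,0,0,0]
    - [0,0,0,0,0,0]

```text
time: 15.92
tool_pos: [584.9, 295.3, 60.7]
tcp_rot: [-180.0, 30.1, 168.0]
ft_force: [-12.6, -1.0, 11.4]
finger_gap: 0.0
grip_force: 8.0
```

```bash
python3 - <<'E'
from h import *
np.set_printoptions(precision=3,suppress=True)
home=np.array([614.96,287.46,52.03]); T=tool(-12.1,30.05)
print(plan(home,T),T.inv().apply(r.sense()['ft_force']),r.sense()['finger_gap'])
E
```

```text
(array([-22.5,  -1.4,  23.1]), array([0.001, 0.   , 0.002])) [  4.738  -3.588 -15.919] 0.004095967928061935
```

>>> send_rows:
  increments:
    - [0,0,-5,0,0,0]
    - [0,0,-20,0,0,0]
    - [0,0,-40,0,0,0]
    - [0,0,-40,0,0,0]
    - [0,0,-20,0,0,0]

```text
time: 16.55
tool_pos: [524.1, 308.8, 170.9]
tcp_rot: [179.9, 30.2, 168.0]
ft_force: [-0.4, -1.2, 0.1]
finger_gap: 0.3
grip_force: 0.0
```

>>> send_rows:
  increments:
    - [0,0,0,0,0,0]
    - [0,0,0,0,0,0]
    - [0,0,0,0,0,0]

```text
time: 16.92
tool_pos: [523.7, 307.1, 166.3]
tcp_rot: [-179.8, 30.0, 168.1]
ft_force: [0.5, -0.1, -0.2]
finger_gap: 0.1
grip_force: 0.0
```

```bash
python3 - <<'E'
from h import *
np.set_printoptions(precision=1,suppress=True)
s=snap('wrist','w6'); f=np.load('pics/frame.npz'); m,n,X,Y=[f[k] for k in 'mnXY']
i=s['img'].astype(int); z=s['z_map']
M=(i[...,2]>90)&(i[...,1]<60)&(i[...,0]<60)&(z>0); M[:,:250]=0;M[:,400:]=0;M[:60]=0;M[300:]=0
v,u=np.nonzero(M); P=np.array([pt(s,(x,y),0) for x,y in zip(u,v)])-m
A,B,H=P@X+26.15,P@Y-20.6,P@n
for b in range(-36,40,6):
    k=(abs(B-b)<3)&(abs(A+.5)<4)
    if k.sum(): print(b,k.sum(),'median top h',np.median(H[k]))
t=snap('top','t6'); t0=load('t0')
for nme,uv in [('cup',(241,268)),('garlic',(379,159)),('onion',(406,150))]: print(nme,pt(t0,uv),pt(t,uv))
E
```

```text
-36 40 median top h -1.3212372842856688
-30 41 median top h 1.2762232886323202
-24 50 median top h 3.246594583177532
-18 59 median top h 3.54651113224697
-12 51 median top h 3.4822307129636045
-6 57 median top h 3.470131876547757
0 55 median top h 3.657668672129484
6 56 median top h 4.041673065493963
12 50 median top h 3.5830266212232407
18 44 median top h 2.958444803222685
24 41 median top h 1.782943162460794
30 20 median top h 0.09204354821737451
cup [342.2 327.4   7.1] [342.2 327.5   6.4]
garlic [ 672.7 -116.2   43.9] [ 671.6 -115.5   50. ]
onion [ 693.1 -197.1   75.7] [ 693.3 -197.3   74.7]
```

The profile is level and symmetric, about 4 mm proud, and the bystanders haven't moved. Handing in.

```bash
python3 -c "
from bench import r
print(r.hand_in())"
```

```text
the job is handed in; nothing more can be done
None
```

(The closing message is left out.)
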